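# Scan the candle carton at the craft table

## Robot

A 6-joint arm with a two-finger parallel gripper is mounted at the origin on the work surface. World frame = base frame: x ahead of the robot, y to its left, z up, the work surface at z = 0. Lengths are in m, angles in degrees, forces in N, time in s.
With the tool pointing down it reaches from about 0.3 to 0.775 m from the base axis. Payload 14.6 kg.
Tool frame: the origin (TCP) lies midway between the tips of the shut fingers; the grasp point (between the pads) lies 19 mm behind it; z points along the fingers, y is the line along which they close (so a half turn about z gives the same grasp; the last joint's range is limited). The gripper opens to 85 mm and grips with 20 to 120 N. Pads are 22 mm wide; open, the fingers measure 114 mm over their backs; the gripper's body (76 mm by 85 mm) begins 54 mm behind the grasp point. The pads swing forward as they close: fully open they stand 13 mm farther back than shut.
Start: joints at [-74.175, 17.183, 87.147, -0, 75.671, -3.816], TCP at [0.185, -0.518, 0.231] pointing down, gripper open.
Joint ranges: [-173.82, 173.82], [-45.26, 126.66], [13.44, 144.39], [-59.66, 239.66], [0, 175.72], [-146.38, 146.38]. Speed limits (degrees/s): [127.2, 127.2, 147.25, 180, 180, 180].

## Interface

Orientations are given as a 3x3 rotation matrix whose columns are the frame's x, y, z axes.
In Python, from station import status, grab_frame, camera_model, manip gives the robot as it stands.
- The arm moves only by the tool send_rows, never from a script. Its arguments are lists of equal length, an entry for each row: "dp": the shift along the tool's x, y, z normalised to -1 to 1, where 1 is 200 mm, a list of three; "rot": the turn, a rotation vector about the tool's x, y, z normalised to -1 to 1, where 1 is 180 degrees, a list of three; "grip": the opening, from 0 (shut) to 1 (fully open). A call has 1 to 5 rows; each row is the pose to reach, as a shift and turn from the pose commanded when the call began, along the tool's axes at that moment, turning the shorter way round; what a row does not reach only later rows make up. A row lasts 1/8 s, in which the tool goes at most 62.5 mm and 10.7 degrees, less where a joint would pass 70% of its speed; a pose out of reach is approached as far as the arm can. A call with a number of a shift or a turn outside -1 to 1 is refused whole. A call with a gripper value outside its range is refused whole. The fingers move at their own pace and stop on an object; the grip force is fixed at half the most. Time passes only in rows, so rows that repeat a pose let the fingers close. It gives the time, the measured TCP pose, the force, the opening and the grip force at its end, in the units of the state.
- status.read_state(): the state, without advancing time (a new reading comes with each control period).
- grab_frame(name): name is "side" or "top"; returns (picture, depth): 420x560x3 uint8, blue, green, red; 420x560 float32, m along the optical axis (not along the pixel's ray), 0 where there is no reading.
- camera_model(name): a dict with "vertical_fov" (degrees; the focal length in pixels is half the picture's height over the tangent of half this angle, whatever the lens; pixels are square), "cx", "cy" (the principal point, pixels), "origin" and "attitude" of the camera in the world. Camera axes: x right, y down, z forward; pixel columns grow to the right and rows downward; lengths in m; the calibration is good to about 2 mm. A picture is of the moment at which its call begins. camera_model takes no time and is no camera call.
- manip.job_done(): hands the job in; it is judged then, once.
The state is a dict: "t": time; "joint_pos": joint angles; "qd": joint speeds; "tau": joint torques, N m; "tcp_pos": TCP position; "ee_rot": TCP orientation; "contact_force": force on the tool from outside, world axes, zero at the start; "moment": the same for the moment, N m; "finger_gap": opening from 0.0 (shut) to 1.0 (fully open); "grasp_force": force on a finger pad.
Only numpy, scipy, OpenCV 4.12 (cv2) and the standard library are available. Lean on these libraries where they do the work, as an engineer would, in place of code of your own. Each camera call takes 0.05 s, during which the arm holds its last target. There are 200 camera calls.

## Task

Take the hand scanner out of its rest and scan the barcode label on the carton that holds the white candles: without touching the carton, point the scanner's window square at the middle of the label from about 7 cm away, its long side along the label's long side, and hold it steady there for a good second. Then set the scanner gently back in its rest, standing upright on its window as it was, and let go. Do not scan the carton of pine cones, and leave the things lying around where they are.

Things in the scene. Friction and masses are not known exactly. Their poses are not given: they have to be found in the camera images.
- scanner: Cordless black hand scanner, 130 mm tall, 180 g, upright in its rest. Origin: centre of its underside, the scanning window; z up through the handle, y along the long side. Head 36 (x) by 64 (y) mm, up to z = 36; grey collar to z = 48; straight handle 30 (x) by 40 (y) mm from z = 48 to 130, the place to grip. It scans by itself along its -z, no trigger; same either way round about z.
- focus (a point): The scanner's reading point, on its axis 70 mm beyond the window (at z = -70 mm of the scanner); axes as the scanner. A scan is this point held on the middle of the label.
- dock: Fixed grey plastic rest of the scanner: open shallow tray, outside 62 (x) by 90 (y) by 18 mm high, walls 5 mm; inside 52 by 80 mm, 8 mm of play all round the scanner's head. Inner floor 5 mm above the table. A 12 mm high block behind it (+x). Origin: centre of the underside; the scanner stands with its axes along the rest's. Stands left, middle or right, trading places with the cartons.
- label: White barcode label with black bars on the sloping front of the candle carton, the one to scan: 45 mm (x, up the slope) by 80 mm (y, its long side, level). Origin: middle of the label; z is its outward normal, which leans 35 degrees from vertical towards the carton's front. About 75 mm above the table.
- other_label: The same kind of label, in the same place on the pine-cone carton; not to be scanned.
- candle_box: Fixed cardboard carton, 150 mm wide (y), with three upright white candles 44 mm thick, tops 145 mm above the table (wicks 153). Origin: on the table under the label's middle; -x is its front, roughly towards the robot. Front slopes at 35 degrees from x = -60 mm, 33 mm high, to x = +50, 110 high; behind it the open tray with the candles, to x = +130, walls 110 high.
- cone_box: The same carton holding brown pine cones (tops 135 mm above the table), fixed; origin and sizes as the candle carton.
- loose_candle: Bystander: a loose white candle, 48 mm thick, 75 mm tall, upright; origin under its centre.
- cone_a: Bystander: a loose pine cone, 48 mm thick, 55 mm tall, standing; origin under its centre.
- cone_b: Bystander: a loose pine cone, 53 mm thick, 60 mm tall, standing; origin under its centre.
- tape_roll: Bystander: a flat roll of tape, 84 mm across, 22 mm high; origin under its centre.
Mind the look-alikes: they are no part of the job. What is meant by the scanner is not turquoise, and is the smaller of those in its own colour.

How it is judged (in metres and radians):
On the way, in this order (a step that is already met when the one before it is completed fails the run):
1. the scanner is held and lifted clear of its rest (contact force between the fingers and scanner above 1 N and height (world z) of scanner above 0.05 m), for 0.1 s.
2. held scanner steady 1 s on the candle label: reading point within 15 mm of its middle (25 mm in distance), axis within 15 deg of square, long sides within 20 deg, under 0.03 m/s and 0.25 rad/s (contact force between the fingers and scanner above 1 N and x of focus in the frame of label between -0.015 and 0.015 m and y of focus in the frame of label between -0.015 and 0.015 m and z of focus in the frame of label between -0.025 and 0.025 m and angle between the z axis of scanner and the z axis of label, either way round below 0.262 rad and angle between the y axis of scanner and the y axis of label, either way round below 0.35 rad and linear speed of scanner below 0.03 m/s and angular speed of scanner below 0.25 rad/s), for 1 s.
At the end, for the whole second after the job is handed in: The scanner stands released and at rest in its rest: within 12 mm of the rest's middle in its x and y, down on its floor (underside less than 9 mm above the rest's underside), window down, within 5 degrees of upright (x of scanner in the frame of dock between -0.012 and 0.012 m and y of scanner in the frame of dock between -0.012 and 0.012 m and z of scanner in the frame of dock below 0.009 m and angle between scanner's own z axis and vertical below 0.09 rad and linear speed of scanner below 0.02 m/s and angular speed of scanner below 0.1 rad/s and contact force between the fingers and scanner below 0.05 N); the robot touches nothing.
It fails at once if the candle carton is touched by the scanner or the robot (over 1 N) (contact force between any of scanner, the fingers, the arm and candle_box above 1 N).
It fails at once if the scanner is dropped (moves faster than 0.45 m/s while not held) (linear speed of scanner above 0.45 m/s and contact force between the fingers and scanner below 0.05 N).
It fails at once if the pine-cone carton's label is scanned (aimed at steadily within the same limits) (contact force between the fingers and scanner above 1 N and x of focus in the frame of other_label between -0.015 and 0.015 m and y of focus in the frame of other_label between -0.015 and 0.015 m and z of focus in the frame of other_label between -0.025 and 0.025 m and angle between the z axis of scanner and the z axis of other_label, either way round below 0.262 rad and angle between the y axis of scanner and the y axis of other_label, either way round below 0.35 rad and linear speed of scanner below 0.03 m/s and angular speed of scanner below 0.25 rad/s).
It fails at once if a loose bystander is moved more than 30 mm (distance of any of loose_candle, cone_a, cone_b, tape_roll from where it was at the start of the episode above 0.03 m).
It also fails if it takes over 58 s, if anything falls off the work surface, if the arm or the gripper's body presses on something with over 40 N, if the wrist force passes 120 N, or if a joint passes its speed limit or range.

## Working session

There is one attempt and no reset: what is moved stays moved. The work goes in short steps, Python scripts to look and compute and a tool call to move; the robot and the scene stay as the last step left them, time stands still between calls to the robot, and variables do not carry over. Pictures are saved under pics/ and viewed, at most 10 in all, crops included, and the job is handed in when it is done.

Besides the shell and the picture viewer there is one more tool, called after ">>>" as name(argument=value, ...), one argument or row to a line, values as JSON. send_rows: Moves the arm, as the interface text tells. Its arguments: {"type":"object","properties":{"dp":{"type":"array"},"rot":{"type":"array"},"grip":{"type":"array"}},"required":["dp","rot","grip"]}

```bash
mkdir -p pics; ls; python3 - <<'E'
from station import status, grab_frame, camera_model
import cv2, numpy as np
for n in ("side","top"):
    p,d=grab_frame(n); cv2.imwrite(f"pics/{n}0.png",p); np.save(f"pics/{n}0.npy",d)
    print(n,camera_model(n), (d>0).mean())
s=status.read_state(); print(s["t"],s["tcp_pos"],s["ee_rot"],s["contact_force"])
E
```

```text
pics
side {'vertical_fov': 51.28437113663767, 'cx': 275.2247005069448, 'cy': 206.82506312608223, 'origin': array([ 0.45667728, -0.71942077,  0.65655496]), 'attitude': array([[ 9.89497837e-01, -9.36168429e-02,  1.10135908e-01],
       [-1.44547668e-01, -6.40548062e-01,  7.54191058e-01],
       [-5.76433096e-05, -7.62190309e-01, -6.47353018e-01]])} 0.9959353741496598
top {'vertical_fov': 51.694395172050704, 'cx': 271.0986573069389, 'cy': 207.7146795065339, 'origin': array([0.37579756, 0.02403377, 1.01183471]), 'attitude': array([[ 0.00186127, -0.98318535,  0.18260096],
       [-0.99999612, -0.00220865, -0.00169904],
       [ 0.00207378, -0.18259709, -0.98318564]])} 0.9959778911564626
0.1 [ 0.18480058 -0.51780049  0.23076113] [[ 9.41827810e-01  3.36095663e-01 -2.85424867e-04]
 [ 3.36095777e-01 -9.41827267e-01  1.01379119e-03]
 [ 7.19098987e-05 -1.05074682e-03 -9.99999445e-01]] [-0.04490432  0.38352304 -0.54075446]
```

View pics/top0.png

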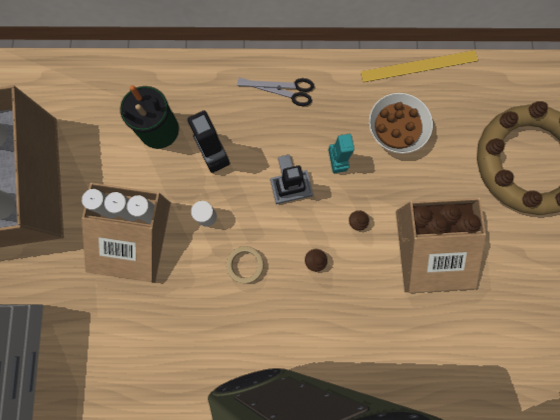

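View pics/side0.png

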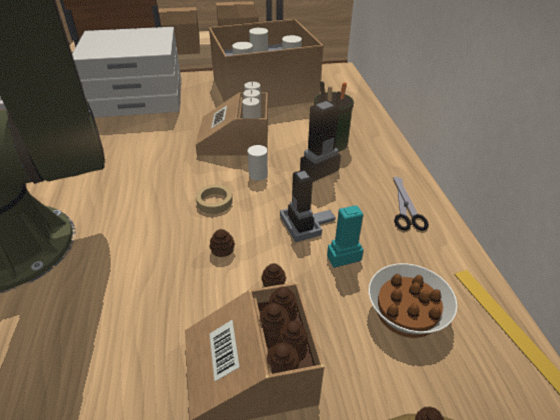

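Candidates for the scanner in the top view:
- Black tool in the grey rest, at about (291,180).
- Larger black look-alike, at (207,140).
- Turquoise one, at (343,152).

I choose the small black one in the rest. In the side view these are at (301,205), (322,140) and (347,235). The candle carton is the left one in the top view, with its label at (117,249). The cone carton's label is at (447,262).

```bash
cat > h.py <<'E'
import numpy as np, cv2
from station import camera_model, grab_frame, status
def cloud(n,d):
    m=camera_model(n); f=210/np.tan(np.radians(m["vertical_fov"]/2))
    v,u=np.mgrid[0:420,0:560]
    c=np.dstack([(u-m["cx"])/f*d,(v-m["cy"])/f*d,d])
    return c@m["attitude"].T+m["origin"]
def rect(xy):
    (c,s,a)=cv2.minAreaRect(xy.astype(np.float32)); return np.round(c,4),np.round(s,4),round(a,1)
E
python3 - <<'E'
from h import *
P={};I={}
for n in("top","side"):
    I[n]=cv2.imread(f"pics/{n}0.png"); P[n]=cloud(n,np.load(f"pics/{n}0.npy"))
print("table z",[np.median(P["top"][330:350,100:180,2]),np.median(P["side"][150:180,120:160,2])])
# labels: bright, low saturation, by contour
for n,(u0,u1,v0,v1) in {"top":(90,145,232,268),"side":(205,232,102,132)}.items():
    g=I[n][v0:v1,u0:u1].min(2); m=(g>np.percentile(g,50)*0+110).astype(np.uint8)
    m=cv2.morphologyEx(m,cv2.MORPH_CLOSE,np.ones((5,5)))
    k=max(cv2.findContours(m,0,2)[0],key=cv2.contourArea)
    mm=np.zeros_like(m); cv2.drawContours(mm,[k],-1,1,-1)
    q=P[n][v0:v1,u0:u1][mm>0]; c=q.mean(0); _,S,V=np.linalg.svd(q-c)
    nz=V[2]*np.sign(V[2][2]); print(n,"label",len(q),c.round(4),"n",nz.round(3),"lean",np.degrees(np.arccos(nz[2])).round(1),"axes",V[:2].round(3).tolist())
    t=(q-c)@V[:2].T; print(rect(t), np.degrees(np.arctan2(-nz[1],-nz[0])).round(1))
# scanner region
for n in P:
    q=P[n].reshape(-1,3)
    w=(abs(q[:,0]-0.53)<.1)&(abs(q[:,1]+0.02)<.09)
    q=q[w]; print(n,q.shape)
    for a,b in((.008,.025),(.025,.045),(.06,.12),(.12,.15)):
        r=q[(q[:,2]>a)&(q[:,2]<b)]
        if len(r)>5: print(a,b,len(r),r.min(0).round(3),r.max(0).round(3),np.median(r[:,2]).round(4),rect(r[:,:2]))
a=cv2.resize(I["top"][145:215,250:330],(400,350),interpolation=2); b=cv2.resize(I["side"][160:240,265:345],(400,400),interpolation=2)
cv2.imwrite("pics/crop.png",np.hstack([a,b[:350]]))
E
```

```text
table z [np.float64(-3.9268115226809286e-05), np.float64(0.000852205454052124)]
top label 696 [0.4585 0.3531 0.081 ] n [-0.977  0.212  0.005] lean 89.7 axes [[0.074, 0.363, -0.929], [-0.199, -0.907, -0.37]]
(array([-0.4752,  0.0061]), array([0.0857, 1.0289]), 89.2) -12.3
side label 279 [0.45   0.4147 0.0546] n [-0.633  0.179  0.753] lean 41.2 axes [[0.122, -0.938, 0.325], [0.764, 0.297, 0.572]]
(array([-0.0377,  0.0062]), array([0.0679, 0.3035]), 87.3) -15.8
top (6675, 3)
0.008 0.025 359 [ 0.43  -0.105  0.008] [0.63  0.068 0.025] 0.0183 (array([ 0.5298, -0.0185]), array([0.1997, 0.1733]), 0.1)
0.025 0.045 268 [ 0.431 -0.104  0.025] [0.624 0.063 0.045] 0.0376 (array([ 0.5317, -0.034 ]), array([0.1695, 0.189 ]), 80.5)
0.06 0.12 138 [ 0.439 -0.085  0.06 ] [ 0.619 -0.001  0.12 ] 0.0892 (array([ 0.5353, -0.0564]), array([0.1987, 0.037 ]), 25.2)
0.12 0.15 289 [ 0.595 -0.045  0.12 ] [ 0.63  -0.002  0.14 ] 0.1347 (array([ 0.6132, -0.0232]), array([0.0299, 0.0404]), 13.3)
side (5944, 3)
0.008 0.025 612 [ 0.43  -0.106  0.008] [0.63  0.07  0.025] 0.0181 (array([ 0.5166, -0.0061]), array([0.2052, 0.1684]), 11.1)
0.025 0.045 366 [ 0.43  -0.106  0.025] [0.629 0.058 0.045] 0.0356 (array([ 0.5115, -0.0073]), array([0.2067, 0.1521]), 15.5)
0.06 0.12 445 [ 0.438 -0.088  0.06 ] [ 0.63  -0.008  0.12 ] 0.0898 (array([ 0.5306, -0.0451]), array([0.1966, 0.0404]), 13.8)
0.12 0.15 271 [ 0.597 -0.047  0.12 ] [ 0.63  -0.004  0.14 ] 0.1349 (array([ 0.6134, -0.0249]), array([0.0307, 0.0415]), 15.3)
```

View pics/crop.png

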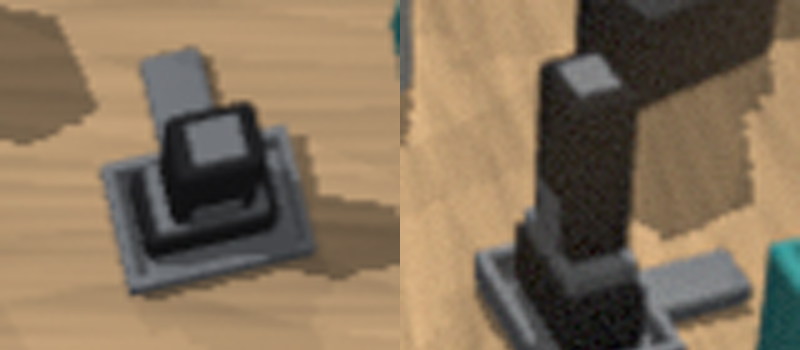

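The crop shows the small black scanner standing upright in the grey tray with the block behind it. Its 30x40 mm top is at z=0.135, as expected. The label masks leaked onto other surfaces, so I'm redoing them and measuring the rest as well.

```bash
python3 - <<'E'
from h import *
P={};I={}
for n in("top","side"):
    I[n]=cv2.imread(f"pics/{n}0.png"); P[n]=cloud(n,np.load(f"pics/{n}0.npy"))
    q=P[n].reshape(-1,3)
    # slope plane of candle carton (RANSAC-free: box around label, points on slope)
    v0,v1,u0,u1=((225,270,90,150) if n=="top" else (100,135,203,235))
    q=P[n][v0:v1,u0:u1].reshape(-1,3); g=I[n][v0:v1,u0:u1]
    k=(q[:,2]>.045)&(q[:,2]<.1)&(q[:,0]<.53)
    for _ in range(8):
        c=q[k].mean(0); V=np.linalg.svd(q[k]-c,full_matrices=False)[2]; nz=V[2]*np.sign(V[2][2]); k=abs((q-c)@nz)<.006
    hsv=cv2.cvtColor(g,cv2.COLOR_BGR2HSV)
    m=((hsv[...,1]<60)).astype(np.uint8)
    m=cv2.morphologyEx(m,cv2.MORPH_CLOSE,np.ones((5,5))); m=cv2.morphologyEx(m,cv2.MORPH_OPEN,np.ones((3,3)))
    L=max(cv2.findContours(m,0,2)[0],key=cv2.contourArea); mm=0*m; cv2.drawContours(mm,[L],-1,1,-1)
    ax=np.cross([0,0,1],nz); ax/=np.linalg.norm(ax); 
    up=np.cross(nz,ax); 
    w=q[(mm.ravel()>0)&k]; 
    r=cv2.minAreaRect(np.c_[(w-c)@up,(w-c)@ax].astype(np.float32))
    print(n,"plane n",nz.round(3),"lean",np.degrees(np.arccos(nz[2])).round(1),"yaw",np.degrees(np.arctan2(-nz[1],-nz[0])).round(1),k.sum(),"bbox",cv2.boundingRect(L),"rect",r,"centre",(c+r[0][0]*up+r[0][1]*ax).round(4),"mean",w.mean(0).round(4))
    q=P[n].reshape(-1,3)
    w=(abs(q[:,0]-.615)<.12)&(abs(q[:,1]+.022)<.065); s=q[w]; col=I[n].reshape(-1,3)[w]; hs=cv2.cvtColor(col[None],cv2.COLOR_BGR2HSV)[0]
    for a,b in((.0145,.021),(.005+.03,.047),(.06,.125),(.131,.14)):
        r=s[(s[:,2]>a)&(s[:,2]<b)&(hs[:,1]<90)]; print(n,a,len(r),np.median(r[:,2]).round(4),rect(r[:,:2]))
    # horizontal extents of the candle carton top & candles
    r=q[(q[:,2]>.142)&(q[:,2]<.15)&(q[:,1]>.25)&(q[:,1]<.5)&(q[:,0]<.68)&(q[:,0]>.45)]; print("candle tops",len(r),rect(r[:,:2]))
    r=q[(q[:,2]>.105)&(q[:,2]<.114)&(q[:,1]>.24)&(q[:,1]<.5)&(q[:,0]<.68)&(q[:,0]>.45)]; print("box rim",len(r),rect(r[:,:2]))
E
```

```text
top plane n [-0.568  0.082  0.819] lean 35.0 yaw -8.2 2679 bbox (8, 13, 38, 23) rect ((-0.00434727780520916, -0.005906425416469574), (0.082221120595932, 0.048866480588912964), 89.9618911743164) centre [0.4593 0.3556 0.0748] mean [0.4589 0.3546 0.0757]
top 0.0145 234 0.0171 (array([ 0.6285, -0.022 ]), array([0.0942, 0.0897]), 12.9)
top 0.034999999999999996 104 0.0401 (array([ 0.6066, -0.0236]), array([0.0343, 0.0648]), 0.8)
top 0.06 149 0.0935 (array([ 0.6026, -0.02  ]), array([0.0458, 0.02  ]), 72.2)
top 0.131 250 0.1351 (array([ 0.6134, -0.0233]), array([0.0297, 0.0397]), 13.3)
candle tops 1025 (array([0.5481, 0.3403]), array([0.1371, 0.0426]), 82.2)
box rim 716 (array([0.5429, 0.3415]), array([0.1519, 0.092 ]), 82.0)
side plane n [-0.568  0.073  0.82 ] lean 34.9 yaw -7.3 776 bbox (9, 7, 15, 20) rect ((-0.0015625227242708206, -0.00812540203332901), (0.04954560846090317, 0.08811773359775543), 1.2288689613342285) centre [0.4585 0.3539 0.0751] mean [0.459  0.3522 0.077 ]
side 0.0145 270 0.0183 (array([ 0.635, -0.021]), array([0.1081, 0.0934]), 11.8)
side 0.034999999999999996 145 0.0413 (array([ 0.6051, -0.0336]), array([0.034 , 0.0677]), 46.1)
side 0.06 385 0.091 (array([ 0.6067, -0.0327]), array([0.0227, 0.0449]), 51.6)
side 0.131 179 0.136 (array([ 0.6138, -0.0249]), array([0.0292, 0.0419]), 13.5)
candle tops 339 (array([0.5481, 0.3397]), array([0.1367, 0.0433]), 81.7)
box rim 321 (array([0.5441, 0.3413]), array([0.1553, 0.0899]), 82.5)
```

Measured and checked against the given sizes:

| Item | Position | Yaw / normal | Check |
|---|---|---|---|
| Scanner | (0.6135, -0.024), top z=0.135 | yaw 13.3° | agrees with rest |
| Rest | (0.613, -0.0255) | – | within 2 mm of scanner |
| Label | (0.459, 0.355, 0.075) | yaw -8°, n=(-0.568, 0.08, 0.819) | lean 35° |

Next is a helper that works out the moves.

```bash
cat >> h.py <<'E'
from scipy.spatial.transform import Rotation as R
def down(psi):
    c,s=np.cos(np.radians(psi)),np.sin(np.radians(psi)); return np.array([[c,s,0],[s,-c,0],[0,0,-1.]])
def rel(p,M):
    s=status.read_state(); A=np.array(s["ee_rot"]); d=A.T@(np.array(p)-s["tcp_pos"])
    print("t",s["t"],"tcp",np.round(s["tcp_pos"],4),"J",np.round(s["joint_pos"],1),"gap",s["finger_gap"],"F",np.round(s["contact_force"],1))
    print("dp",(d/.2).round(3).tolist(),"rot",(R.from_matrix(A.T@M).as_rotvec()/np.pi).round(4).tolist())
E
python3 -c "
from h import *
rel([.6135,-.024,.25],down(103.3)); rel([.32,-.36,.25],down(60))"
```

```text
t 0.1 tcp [ 0.1848 -0.5178  0.2308] J [-74.2  17.2  87.2   0.   75.7  -3.8] gap 1.0002630347204382 F [-0.   0.4 -0.5]
dp [2.849, -1.605, -0.094] rot [-0.0003, -0.0003, -0.4648]
t 0.1 tcp [ 0.1848 -0.5178  0.2308] J [-74.2  17.2  87.2   0.   75.7  -3.8] gap 1.0002630347204382 F [-0.   0.4 -0.5]
dp [0.902, -0.516, -0.096] rot [-0.0003, -0.0001, -0.2242]
```

>>> send_rows(
  dp=[
    [0.25,-0.14,-0.05],
    [0.5,-0.28,-0.1],
    [0.72,-0.4,-0.1],
    [0.95,-0.535,-0.1],
    [0.95,-0.535,-0.1],
  ],
  rot=[
    [0,0,-0.05],
    [0,0,-0.1],
    [0,0,-0.15],
    [0,0,-0.2],
    [0,0,-0.23],
  ],
  grip=[1,1,1,1,1],
)

```text
t: 0.72
tcp_pos: [0.3295, -0.351, 0.2513]
ee_rot: [[0.477, 0.879, 0.0], [0.879, -0.477, 0.0], [0.0, -0.0, -1.0]]
contact_force: [0.2, -0.6, -1.0]
finger_gap: 0.997
grasp_force: 0.0
```

```bash
python3 -c "
from h import *
rel([.6135,-.024,.25],down(103.3))"
```

```text
t 0.725 tcp [ 0.3295 -0.351   0.2513] J [-51.2   7.5  96.2   0.   76.3 -22.7] gap 0.996758542083323 F [ 0.2 -0.6 -1. ]
dp [2.115, 0.467, 0.007] rot [0.0, -0.0001, -0.2322]
```

>>> send_rows(
  dp=[
    [0.25,0.055,0],
    [0.5,0.11,0],
    [0.75,0.165,0],
    [1,0.22,0],
    [1,0.22,0],
  ],
  rot=[
    [0,0,-0.04],
    [0,0,-0.08],
    [0,0,-0.12],
    [0,0,-0.16],
    [0,0,-0.19],
  ],
  grip=[1,1,1,1,1],
)

```text
t: 1.35
tcp_pos: [0.4646, -0.1972, 0.2508]
ee_rot: [[-0.099, 0.995, -0.001], [0.995, 0.099, 0.001], [0.001, -0.0, -1.0]]
contact_force: [-0.3, -0.3, 0.2]
finger_gap: 1.0
grasp_force: 0.0
```

```bash
python3 -c "
from h import *
rel([.6135,-.024,.2],down(103.3))"
```

```text
t 1.35 tcp [ 0.4646 -0.1972  0.2508] J [-27.2  10.5  92.8   0.   76.8 -32.8] gap 0.9995879575036494 F [-0.3 -0.3  0.2]
dp [0.788, 0.826, 0.254] rot [-0.0001, -0.0002, -0.0424]
```

>>> send_rows(
  dp=[
    [0.18,0.18,0],
    [0.38,0.4,0],
    [0.59,0.62,0.1],
    [0.788,0.826,0.2],
    [0.788,0.826,0.25],
  ],
  rot=[
    [0,0,-0.02],
    [0,0,-0.042],
    [0,0,-0.042],
    [0,0,-0.042],
    [0,0,-0.042],
  ],
  grip=[1,1,1,1,1],
)

```text
t: 1.98
tcp_pos: [0.6141, -0.0246, 0.1987]
ee_rot: [[-0.225, 0.974, -0.003], [0.974, 0.225, 0.001], [0.001, -0.003, -1.0]]
contact_force: [-0.1, -0.3, 0.3]
finger_gap: 1.001
grasp_force: 0.0
```

>>> send_rows(
  dp=[
    [0,0,0],
    [0,0,0],
  ],
  rot=[
    [0,0,0],
    [0,0,0],
  ],
  grip=[1,1],
)

```text
t: 2.22
tcp_pos: [0.6131, -0.0286, 0.2022]
ee_rot: [[-0.22, 0.975, 0.001], [0.975, 0.22, -0.0], [-0.0, 0.001, -1.0]]
contact_force: [-1.0, 0.2, 0.1]
finger_gap: 1.003
grasp_force: 0.0
```

```bash
python3 -c "
from h import *
rel([.6135,-.024,.083],down(103.3))"
```

```text
t 2.225 tcp [ 0.6131 -0.0286  0.2022] J [ -6.1  26.6  78.1  -0.   75.2 -18.8] gap 1.0034641524952288 F [-1.   0.2  0.1]
dp [0.022, 0.007, 0.596] rot [0.0003, 0.0001, -0.0032]
```

>>> send_rows(
  dp=[
    [0.022,0.007,0.1],
    [0.022,0.007,0.25],
    [0.022,0.007,0.4],
    [0.022,0.007,0.52],
    [0.022,0.007,0.595],
  ],
  rot=[
    [0,0,-0.003],
    [0,0,-0.003],
    [0,0,-0.003],
    [0,0,-0.003],
    [0,0,-0.003],
  ],
  grip=[1,1,1,1,1],
)

```text
t: 2.85
tcp_pos: [0.6135, -0.0239, 0.0822]
ee_rot: [[-0.23, 0.973, 0.0], [0.973, 0.23, -0.0], [-0.0, 0.0, -1.0]]
contact_force: [0.3, 0.0, 0.7]
finger_gap: 0.998
grasp_force: 0.0
```

>>> send_rows(
  dp=[
    [0,0,0],
    [0,0,0],
  ],
  rot=[
    [0,0,0],
    [0,0,0],
  ],
  grip=[1,1],
)

```text
t: 3.1
tcp_pos: [0.6142, -0.0233, 0.0836]
ee_rot: [[-0.23, 0.973, 0.002], [0.973, 0.23, -0.0], [-0.001, 0.002, -1.0]]
contact_force: [-0.3, 0.2, 0.6]
finger_gap: 1.002
grasp_force: 0.0
```

```bash
python3 -c "
from h import *
rel([.6135,-.024,.083],down(103.3))
p,d=grab_frame('side'); cv2.imwrite('pics/s1.png',cv2.resize(p[110:260,220:400],(720,600),interpolation=2))"
```

```text
t 3.1 tcp [ 0.6142 -0.0233  0.0836] J [ -5.6  33.9  83.9   0.   62.1 -18.9] gap 1.002010389252206 F [-0.3  0.2  0.6]
dp [-0.003, -0.004, 0.003] rot [0.0006, 0.0002, 0.0001]
```

View pics/s1.png

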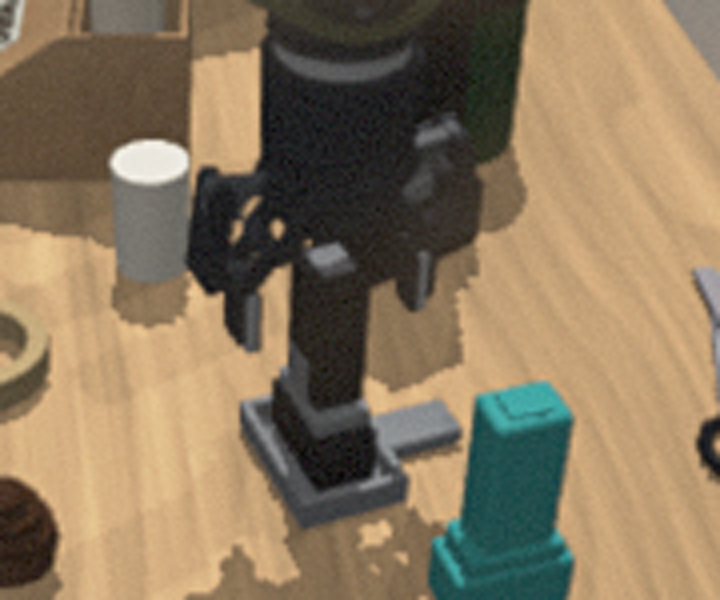

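The open fingers straddle the handle front and back (crop about (245,320) and (420,280)). The handle is centred between them and the tray is clear, so I'm closing.

>>> send_rows(
  dp=[
    [0,0,0],
    [0,0,0],
    [0,0,0],
    [0,0,0],
    [0,0,0],
  ],
  rot=[
    [0,0,0],
    [0,0,0],
    [0,0,0],
    [0,0,0],
    [0,0,0],
  ],
  grip=[0.6,0.45,0.35,0.2,0],
)

```text
t: 3.78
tcp_pos: [0.6139, -0.023, 0.0825]
ee_rot: [[-0.231, 0.973, 0.001], [0.973, 0.231, -0.0], [-0.0, 0.001, -1.0]]
contact_force: [0.4, 0.0, 2.6]
finger_gap: 0.343
grasp_force: 59.9
```

>>> send_rows(
  dp=[
    [0,0,0],
    [0,0,0],
    [0,0,0],
  ],
  rot=[
    [0,0,0],
    [0,0,0],
    [0,0,0],
  ],
  grip=[0,0,0],
)

```text
t: 4.15
tcp_pos: [0.6139, -0.023, 0.0825]
ee_rot: [[-0.231, 0.973, 0.001], [0.973, 0.231, -0.0], [-0.0, 0.001, -1.0]]
contact_force: [1.2, 0.5, 5.3]
finger_gap: 0.342
grasp_force: 59.9
```

```bash
python3 -c "
from h import *
s=status.read_state();print(s['grasp_force'])
rel([.6135,-.024,.233],down(103.3))"
```

```text
59.91693377494812
t 4.15 tcp [ 0.6139 -0.023   0.0825] J [ -5.6  33.9  84.    0.   62.  -18.9] gap 0.3423370716818279 F [1.2 0.5 5.3]
dp [-0.004, -0.002, -0.752] rot [0.0002, 0.0001, 0.0002]
```

>>> send_rows(
  dp=[
    [0,0,-0.08],
    [0,0,-0.2],
    [0,0,-0.38],
    [0,0,-0.56],
    [0,0,-0.7],
  ],
  rot=[
    [0,0,0],
    [0,0,0],
    [0,0,0],
    [0,0,0],
    [0,0,0],
  ],
  grip=[0,0,0,0,0],
)

```text
t: 4.78
tcp_pos: [0.6134, -0.023, 0.2244]
ee_rot: [[-0.231, 0.973, 0.0], [0.973, 0.231, -0.0], [-0.0, 0.0, -1.0]]
contact_force: [-0.4, -0.3, -1.8]
finger_gap: 0.345
grasp_force: 59.6
```

>>> send_rows(
  dp=[
    [0,0,0],
    [0,0,0],
  ],
  rot=[
    [0,0,0],
    [0,0,0],
  ],
  grip=[0,0],
)

```text
t: 5.03
tcp_pos: [0.6131, -0.023, 0.221]
ee_rot: [[-0.231, 0.973, -0.002], [0.973, 0.231, 0.0], [0.001, -0.002, -1.0]]
contact_force: [-0.1, -0.2, -2.3]
finger_gap: 0.345
grasp_force: 59.7
```

```bash
cat >> h.py <<'E'
n=np.array([-.568,.077,.819]); n/=np.linalg.norm(n); C=np.array([.459,.355,.0755])
ly=np.cross(n,np.cross([0,0,1],n)); ly=np.cross([0,0,1],n); ly/=np.linalg.norm(ly)   # level long axis
if ly[1]<0: ly=-ly
SM=np.c_[ly,np.cross(-n,ly),-n]       # tool x along +label y, tool z = -n
def scanpose(s): return C+n*(s+.0775), SM
E
python3 -c "
from h import *
print(SM.round(3),ly)
for s in (.07,.12): print(scanpose(s)[0].round(4)); rel(*scanpose(s))
p,d=grab_frame('side'); P=cloud('side',d).reshape(-1,3); q=P[(np.hypot(P[:,0]-.614,P[:,1]+.023)<.06)&(P[:,2]>.05)]; print('lowest',np.sort(q[:,2])[:8].round(3))
cv2.imwrite('pics/s2.png',p)"
```

```text
[[ 0.134  0.812  0.568]
 [ 0.991 -0.11  -0.077]
 [-0.     0.573 -0.819]] [ 0.13433464  0.99093602 -0.        ]
[0.3752 0.3664 0.1963]
t 5.025 tcp [ 0.6131 -0.023   0.221 ] J [ -5.6  25.9  76.7  -0.   77.6 -18.9] gap 0.3448242760422778 F [-0.1 -0.2 -2.3]
dp [2.169, -0.708, 0.126] rot [-0.1928, -0.0358, 0.1133]
[0.3468 0.3702 0.2373]
t 5.025 tcp [ 0.6131 -0.023   0.221 ] J [ -5.6  25.9  76.7  -0.   77.6 -18.9] gap 0.3448242760422778 F [-0.1 -0.2 -2.3]
dp [2.22, -0.842, -0.078] rot [-0.1928, -0.0358, 0.1133]
lowest [0.147 0.147 0.147 0.147 0.148 0.148 0.148 0.148]
```

View pics/s2.png

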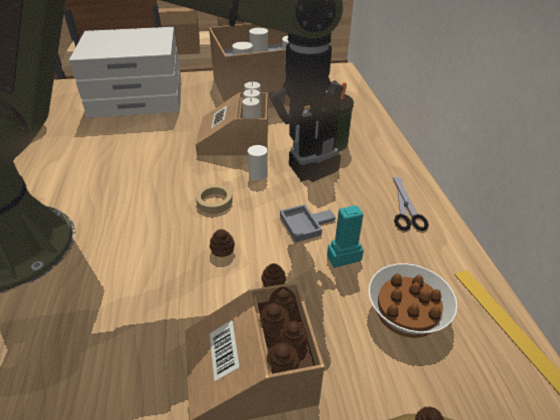

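The scanner is lifted and the tray is empty at (302,222), with its height reading consistent. Now I'm carrying it towards the label on the robot side.

>>> send_rows(
  dp=[
    [0.15,-0.08,-0.05],
    [0.35,-0.18,-0.15],
    [0.6,-0.3,-0.15],
    [0.85,-0.42,-0.15],
    [1,-0.5,-0.15],
  ],
  rot=[
    [0,0,0],
    [0,0,0],
    [-0.02,-0.004,0.012],
    [-0.05,-0.009,0.028],
    [-0.07,-0.013,0.04],
  ],
  grip=[0,0,0,0,0],
)

```text
t: 5.7
tcp_pos: [0.4682, 0.1498, 0.2512]
ee_rot: [[-0.103, 0.969, 0.222], [0.994, 0.106, -0.003], [-0.026, 0.221, -0.975]]
contact_force: [0.4, 0.5, -1.4]
finger_gap: 0.341
grasp_force: 60.2
```

```bash
python3 -c "
from h import *
rel(*scanpose(.12))
for n_ in ('top','side'):
    p,d=grab_frame(n_); q=cloud(n_,d).reshape(-1,3); hs=cv2.cvtColor(p,cv2.COLOR_BGR2HSV).reshape(-1,3)
    e=R.from_euler('z',13.3,degrees=True).as_matrix(); l=(q-[.613,-.0245,0])@e
    w=(abs(l[:,0])<.045)&(abs(l[:,1])<.06)&(hs[:,1]<90)&(l[:,2]<.03)
    r=l[w&(l[:,2]>.014)&(l[:,0]<.033)]; i=l[w&(l[:,2]>.002)&(l[:,2]<.009)&(abs(l[:,1])<.041)&(l[:,0]<.03)]
    print(n_,'rim',len(r),rect(r[:,:2]),np.percentile(r,[2,98],axis=0).round(4).tolist(),'floor',len(i),np.median(i[:,2]).round(4),rect(i[:,:2]))
"
```

```text
t 5.7 tcp [0.4682 0.1498 0.2512] J [ 15.2   2.3 102.7  -3.9  62.7  10.5] gap 0.3411485745338351 F [ 0.4  0.5 -1.4]
dp [1.16, -0.487, -0.07] rot [-0.1219, -0.0232, 0.0731]
top rim 266 (array([ 0.0001, -0.0012]), array([0.0901, 0.0629]), 89.6) [[-0.0309, -0.0458, 0.0144], [0.0307, 0.0434, 0.0212]] floor 636 0.0049 (array([-0.0029, -0.0004]), array([0.0811, 0.0602]), 88.7)
side rim 334 (array([ 0.0002, -0.0004]), array([0.0631, 0.0949]), 0.2) [[-0.031, -0.0465, 0.0145], [0.0312, 0.044, 0.021]] floor 493 0.006 (array([-0.0028,  0.0018]), array([0.0606, 0.0781]), 0.3)
```

The empty rest measures centre (0.613, -0.0255), yaw 13.2°, floor 5 mm. All of it matches the description.

>>> send_rows(
  dp=[
    [0.22,-0.1,-0.02],
    [0.44,-0.19,-0.03],
    [0.66,-0.28,-0.05],
    [0.86,-0.37,-0.06],
    [1,-0.42,-0.06],
  ],
  rot=[
    [-0.02,-0.004,0.012],
    [-0.045,-0.009,0.027],
    [-0.07,-0.013,0.042],
    [-0.095,-0.018,0.057],
    [-0.115,-0.022,0.069],
  ],
  grip=[0,0,0,0,0],
)

```text
t: 6.42
tcp_pos: [0.3644, 0.3395, 0.2392]
ee_rot: [[0.121, 0.825, 0.551], [0.993, -0.098, -0.072], [-0.006, 0.556, -0.831]]
contact_force: [0.3, -0.8, -2.1]
finger_gap: 0.343
grasp_force: 60.5
```

```bash
python3 -c "
from h import *
rel(*scanpose(.12))"
```

```text
t 6.425 tcp [0.3644 0.3395 0.2392] J [ 52.3   2.9 108.6 -35.6  55.6  76.5] gap 0.342874633606152 F [ 0.3 -0.8 -2.1]
dp [0.142, -0.093, -0.052] rot [-0.0067, -0.0009, 0.0044]
```

>>> send_rows(
  dp=[
    [0.07,-0.045,-0.025],
    [0.14,-0.09,-0.05],
    [0.142,-0.093,-0.05],
    [0.142,-0.093,-0.05],
  ],
  rot=[
    [-0.007,-0.001,0.004],
    [-0.007,-0.001,0.004],
    [-0.007,-0.001,0.004],
    [-0.007,-0.001,0.004],
  ],
  grip=[0,0,0,0],
)

```text
t: 6.92
tcp_pos: [0.3484, 0.3687, 0.2379]
ee_rot: [[0.134, 0.812, 0.567], [0.991, -0.109, -0.077], [-0.001, 0.573, -0.82]]
contact_force: [-0.2, 0.2, -2.0]
finger_gap: 0.348
grasp_force: 60.6
```

```bash
python3 -c "
from h import *
rel(*scanpose(.12)); rel(*scanpose(.07))
p,d=grab_frame('side'); cv2.imwrite('pics/s3.png',cv2.resize(p[20:200,130:330],(660,594),interpolation=2))"
```

```text
t 6.925 tcp [0.3484 0.3687 0.2379] J [ 56.8   5.3 106.6 -37.7  57.7  82.3] gap 0.3483327794170274 F [-0.2  0.2 -2. ]
dp [0.007, -0.009, -0.003] rot [-0.0003, 0.0001, 0.0003]
t 6.925 tcp [0.3484 0.3687 0.2379] J [ 56.8   5.3 106.6 -37.7  57.7  82.3] gap 0.3483327794170274 F [-0.2  0.2 -2. ]
dp [0.007, -0.009, 0.247] rot [-0.0003, 0.0001, 0.0003]
```

View pics/s3.png

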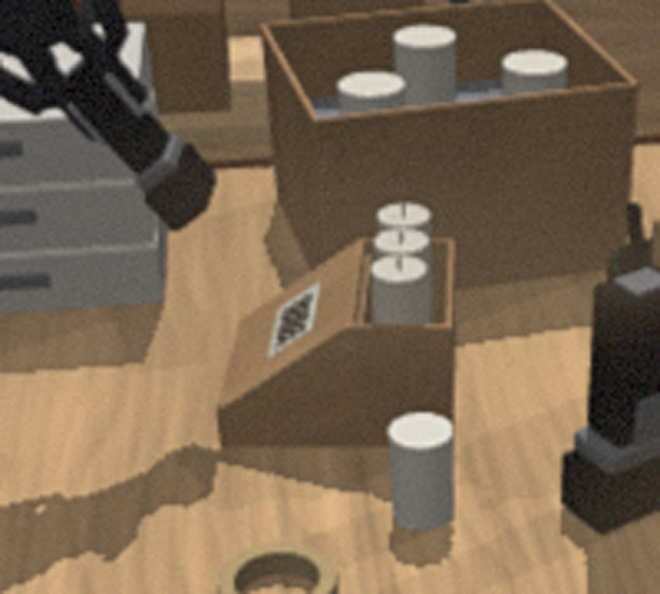

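The scanner at crop (180,195) points square at the label at (295,320), well clear of the carton. I'm moving in 50 mm to 7 cm and holding.

>>> send_rows(
  dp=[
    [0.007,-0.009,0.05],
    [0.007,-0.009,0.12],
    [0.007,-0.009,0.18],
    [0.007,-0.009,0.23],
    [0.007,-0.009,0.245],
  ],
  rot=[
    [0,0,0],
    [0,0,0],
    [0,0,0],
    [0,0,0],
    [0,0,0],
  ],
  grip=[0,0,0,0,0],
)

```text
t: 7.6
tcp_pos: [0.3749, 0.3667, 0.1961]
ee_rot: [[0.134, 0.812, 0.567], [0.991, -0.109, -0.078], [-0.001, 0.573, -0.82]]
contact_force: [-0.0, -0.3, -2.6]
finger_gap: 0.345
grasp_force: 60.6
```

>>> send_rows(
  dp=[
    [0,0,0],
    [0,0,0],
  ],
  rot=[
    [0,0,0],
    [0,0,0],
  ],
  grip=[0,0],
)

```text
t: 7.85
tcp_pos: [0.3745, 0.3671, 0.1972]
ee_rot: [[0.133, 0.812, 0.568], [0.991, -0.109, -0.076], [0.0, 0.573, -0.819]]
contact_force: [0.1, 0.3, -0.9]
finger_gap: 0.344
grasp_force: 60.6
```

```bash
python3 -c "
from h import *
rel(*scanpose(.07))
# scanner in the tool frame from both views
s=status.read_state(); A=np.array(s['ee_rot'])
for k in ('side','top'):
    p,d=grab_frame(k); l=(cloud(k,d).reshape(-1,3)-s['tcp_pos'])@A
    w=(abs(l[:,0])<.05)&(abs(l[:,1])<.04)&(l[:,2]>.03)&(l[:,2]<.1); q=l[w]; h=q[q[:,2]>.045]
    print(k,len(q),len(h),np.percentile(q,[1,99],axis=0).round(4).tolist(),np.percentile(h,[2,98],axis=0).round(4).tolist() if len(h) else 0)
    cv2.imwrite(f'pics/scan_{k}.png',p)
"
```

```text
t 7.85 tcp [0.3745 0.3671 0.1972] J [ 54.    9.7 107.6 -39.9  51.8  83.9] gap 0.3439051316102621 F [ 0.1  0.3 -0.9]
dp [-0.003, 0.001, 0.006] rot [-0.0, -0.0003, 0.0003]
side 385 255 [[-0.034, -0.0146, 0.0304], [0.0286, 0.0205, 0.0762]] [[-0.0339, -0.0142, 0.0453], [0.0281, 0.0201, 0.076]]
top 652 363 [[-0.0327, -0.0145, 0.0302], [0.0296, 0.0202, 0.0739]] [[-0.0326, -0.0134, 0.0453], [0.0292, 0.0201, 0.0737]]
```

The head sits centred in the tool within about 2 mm, and the window is 77 mm beyond the TCP as planned. Holding.

>>> send_rows(
  dp=[
    [0,0,0],
    [0,0,0],
    [0,0,0],
    [0,0,0],
    [0,0,0],
  ],
  rot=[
    [0,0,0],
    [0,0,0],
    [0,0,0],
    [0,0,0],
    [0,0,0],
  ],
  grip=[0,0,0,0,0],
)

```text
t: 8.57
tcp_pos: [0.3746, 0.367, 0.1968]
ee_rot: [[0.133, 0.812, 0.568], [0.991, -0.109, -0.077], [-0.0, 0.573, -0.819]]
contact_force: [-0.3, 0.8, -1.3]
finger_gap: 0.348
grasp_force: 60.6
```

>>> send_rows(
  dp=[
    [0,0,0],
    [0,0,0],
    [0,0,0],
    [0,0,0],
    [0,0,0],
  ],
  rot=[
    [0,0,0],
    [0,0,0],
    [0,0,0],
    [0,0,0],
    [0,0,0],
  ],
  grip=[0,0,0,0,0],
)

```text
t: 9.2
tcp_pos: [0.3746, 0.367, 0.1968]
ee_rot: [[0.133, 0.812, 0.568], [0.991, -0.109, -0.077], [-0.0, 0.573, -0.819]]
contact_force: [-0.7, -0.1, -2.2]
finger_gap: 0.344
grasp_force: 60.6
```

>>> send_rows(
  dp=[
    [0,0,0],
    [0,0,0],
    [0,0,0],
    [0,0,0],
    [0,0,0],
  ],
  rot=[
    [0,0,0],
    [0,0,0],
    [0,0,0],
    [0,0,0],
    [0,0,0],
  ],
  grip=[0,0,0,0,0],
)

```text
t: 9.82
tcp_pos: [0.3746, 0.367, 0.1968]
ee_rot: [[0.133, 0.812, 0.568], [0.991, -0.109, -0.077], [-0.0, 0.573, -0.819]]
contact_force: [0.3, 0.7, -1.8]
finger_gap: 0.338
grasp_force: 60.6
```

>>> send_rows(
  dp=[
    [0,0,-0.08],
    [0,0,-0.18],
    [0,0,-0.28],
    [0,0,-0.35],
  ],
  rot=[
    [0,0,0],
    [0,0,0],
    [0,0,0],
    [0,0,0],
  ],
  grip=[0,0,0,0],
)

```text
t: 10.32
tcp_pos: [0.3341, 0.3726, 0.2558]
ee_rot: [[0.133, 0.812, 0.569], [0.991, -0.109, -0.075], [0.001, 0.574, -0.819]]
contact_force: [-0.4, -0.6, -2.5]
finger_gap: 0.338
grasp_force: 60.4
```

```bash
python3 -c "
from h import *
rel([.46,.16,.255],down(103.2)); rel([.613,-.024,.23],down(103.2))"
```

```text
t 10.325 tcp [0.3341 0.3726 0.2558] J [ 58.7   3.7 105.8 -37.1  60.5  82.2] gap 0.3381516876261463 F [-0.4 -0.6 -2.5]
dp [-0.97, 0.625, 0.441] rot [0.1923, 0.035, -0.1122]
t 10.325 tcp [0.3341 0.3726 0.2558] J [ 58.7   3.7 105.8 -37.1  60.5  82.2] gap 0.3381516876261463 F [-0.4 -0.6 -2.5]
dp [-1.78, 1.275, 1.048] rot [0.1923, 0.035, -0.1122]
```

>>> send_rows(
  dp=[
    [-0.2,0.12,0.08],
    [-0.4,0.26,0.18],
    [-0.6,0.39,0.27],
    [-0.8,0.51,0.36],
    [-0.97,0.625,0.44],
  ],
  rot=[
    [0.03,0.005,-0.018],
    [0.07,0.013,-0.041],
    [0.11,0.02,-0.064],
    [0.15,0.027,-0.087],
    [0.19,0.035,-0.111],
  ],
  grip=[0,0,0,0,0],
)

```text
t: 10.95
tcp_pos: [0.4581, 0.1636, 0.2549]
ee_rot: [[-0.214, 0.976, 0.028], [0.977, 0.214, -0.001], [-0.007, 0.027, -1.0]]
contact_force: [0.6, 1.1, -2.4]
finger_gap: 0.342
grasp_force: 60.5
```

```bash
python3 -c "
from h import *
rel([.6135,-.024,.22],down(103.2))"
```

```text
t 10.95 tcp [0.4581 0.1636 0.2549] J [15.6  7.1 96.2 -0.5 75.2  3.3] gap 0.3418017029692879 F [ 0.6  1.1 -2.4]
dp [-1.081, 0.553, 0.197] rot [0.0086, 0.0022, -0.0046]
```

>>> send_rows(
  dp=[
    [-0.2,0.1,0],
    [-0.42,0.21,0.05],
    [-0.64,0.33,0.1],
    [-0.85,0.43,0.15],
    [-1,0.51,0.17],
  ],
  rot=[
    [0.009,0.002,-0.005],
    [0.009,0.002,-0.005],
    [0.009,0.002,-0.005],
    [0.009,0.002,-0.005],
    [0.009,0.002,-0.005],
  ],
  grip=[0,0,0,0,0],
)

```text
t: 11.58
tcp_pos: [0.6011, -0.0113, 0.2242]
ee_rot: [[-0.225, 0.974, 0.001], [0.974, 0.225, -0.003], [-0.003, -0.0, -1.0]]
contact_force: [0.0, 0.4, -2.3]
finger_gap: 0.346
grasp_force: 60.4
```

>>> send_rows(
  dp=[
    [0,0,0],
    [0,0,0],
  ],
  rot=[
    [0,0,0],
    [0,0,0],
  ],
  grip=[0,0],
)

```text
t: 11.82
tcp_pos: [0.6002, -0.0093, 0.2248]
ee_rot: [[-0.225, 0.974, 0.001], [0.974, 0.225, -0.003], [-0.003, 0.001, -1.0]]
contact_force: [-0.1, 0.1, -1.6]
finger_gap: 0.345
grasp_force: 60.5
```

```bash
python3 -c "
from h import *
rel([.6135,-.024,.22],down(103.2)); rel([.6135,-.024,.12],down(103.2))"
```

```text
t 11.825 tcp [ 0.6002 -0.0093  0.2248] J [ -4.3  23.9  79.   -0.2  77.  -17.3] gap 0.345160378023935 F [-0.1  0.1 -1.6]
dp [-0.086, 0.048, 0.024] rot [0.0002, 0.0011, -0.001]
t 11.825 tcp [ 0.6002 -0.0093  0.2248] J [ -4.3  23.9  79.   -0.2  77.  -17.3] gap 0.345160378023935 F [-0.1  0.1 -1.6]
dp [-0.085, 0.048, 0.524] rot [0.0002, 0.0011, -0.001]
```

>>> send_rows(
  dp=[
    [-0.085,0.048,0.05],
    [-0.085,0.048,0.2],
    [-0.085,0.048,0.35],
    [-0.085,0.048,0.48],
    [-0.085,0.048,0.524],
  ],
  rot=[
    [0,0.001,-0.001],
    [0,0.001,-0.001],
    [0,0.001,-0.001],
    [0,0.001,-0.001],
    [0,0.001,-0.001],
  ],
  grip=[0,0,0,0,0],
)

```text
t: 12.45
tcp_pos: [0.6131, -0.0236, 0.119]
ee_rot: [[-0.229, 0.973, -0.001], [0.973, 0.229, -0.0], [0.0, -0.001, -1.0]]
contact_force: [-0.9, -0.3, -0.5]
finger_gap: 0.346
grasp_force: 60.4
```

>>> send_rows(
  dp=[
    [0,0,0],
    [0,0,0],
  ],
  rot=[
    [0,0,0],
    [0,0,0],
  ],
  grip=[0,0],
)

```text
t: 12.7
tcp_pos: [0.6144, -0.0244, 0.1213]
ee_rot: [[-0.228, 0.974, 0.003], [0.974, 0.228, -0.0], [-0.001, 0.003, -1.0]]
contact_force: [0.8, 0.5, -1.3]
finger_gap: 0.345
grasp_force: 60.4
```

```bash
python3 -c "
from h import *
rel([.6135,-.024,.083],down(103.2))
e=R.from_euler('z',13.2,degrees=True).as_matrix()
p,d=grab_frame('side'); l=(cloud('side',d).reshape(-1,3)-[.613,-.0255,0])@e; hs=cv2.cvtColor(p,cv2.COLOR_BGR2HSV).reshape(-1,3)
q=l[(abs(l[:,0])<.045)&(abs(l[:,1])<.05)&(l[:,2]>.035)&(l[:,2]<.07)]
print(len(q),np.percentile(q,[1,99],axis=0).round(4).tolist())
cv2.imwrite('pics/s4.png',cv2.resize(p[130:250,240:380],(700,600),interpolation=2))"
```

```text
t 12.7 tcp [ 0.6144 -0.0244  0.1213] J [ -5.7  31.2  82.5  -0.   66.1 -18.9] gap 0.344509186091133 F [ 0.8  0.5 -1.3]
dp [0.003, -0.004, 0.191] rot [0.0009, 0.0003, -0.0001]
206 [[-0.0173, -0.0325, 0.0476], [0.0185, 0.0277, 0.0699]]
```

View pics/s4.png

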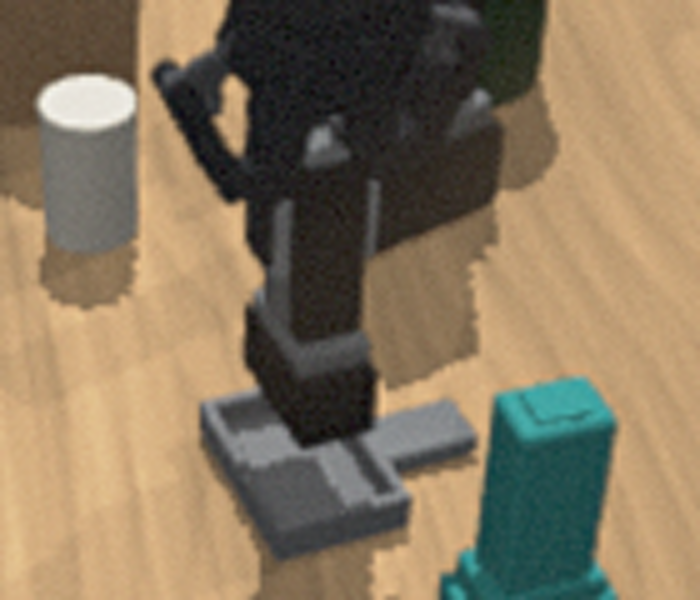

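The scanner head (crop (310,390)) hangs upright and centred over the tray within 1 mm. Lowering gently.

>>> send_rows(
  dp=[
    [0,0,0.05],
    [0,0,0.1],
    [0,0,0.14],
    [0,0,0.165],
    [0,0,0.18],
  ],
  rot=[
    [0,0,0],
    [0,0,0],
    [0,0,0],
    [0,0,0],
    [0,0,0],
  ],
  grip=[0,0,0,0,0],
)

```text
t: 13.38
tcp_pos: [0.6139, -0.0247, 0.0835]
ee_rot: [[-0.228, 0.974, 0.001], [0.974, 0.228, -0.0], [-0.0, 0.001, -1.0]]
contact_force: [-0.8, 0.7, -1.2]
finger_gap: 0.342
grasp_force: 60.5
```

>>> send_rows(
  dp=[
    [0,0,0],
    [0,0,0],
    [0,0,0],
  ],
  rot=[
    [0,0,0],
    [0,0,0],
    [0,0,0],
  ],
  grip=[0,0,0],
)

```text
t: 13.75
tcp_pos: [0.614, -0.0246, 0.0841]
ee_rot: [[-0.228, 0.974, 0.001], [0.974, 0.228, -0.0], [-0.001, 0.001, -1.0]]
contact_force: [-0.0, 0.1, -1.7]
finger_gap: 0.348
grasp_force: 60.5
```

>>> send_rows(
  dp=[
    [0,0,0.003],
    [0,0,0.005],
    [0,0,0.007],
    [0,0,0.007],
    [0,0,0.007],
  ],
  rot=[
    [0,0,0],
    [0,0,0],
    [0,0,0],
    [0,0,0],
    [0,0,0],
  ],
  grip=[0,0,0,0,0],
)

```text
t: 14.38
tcp_pos: [0.614, -0.0246, 0.0826]
ee_rot: [[-0.228, 0.974, 0.001], [0.974, 0.228, -0.0], [-0.001, 0.001, -1.0]]
contact_force: [0.2, 0.1, -0.0]
finger_gap: 0.342
grasp_force: 60.7
```

The weight has come off the tool, so I'm opening the gripper.

>>> send_rows(
  dp=[
    [0,0,0],
    [0,0,0],
    [0,0,0],
    [0,0,0],
    [0,0,0],
  ],
  rot=[
    [0,0,0],
    [0,0,0],
    [0,0,0],
    [0,0,0],
    [0,0,0],
  ],
  grip=[0.38,0.45,0.6,0.8,1],
)

```text
t: 15.0
tcp_pos: [0.6139, -0.0246, 0.0824]
ee_rot: [[-0.228, 0.974, 0.001], [0.974, 0.228, -0.0], [-0.0, 0.001, -1.0]]
contact_force: [0.5, 0.3, -0.7]
finger_gap: 0.978
grasp_force: 0.0
```

>>> send_rows(
  dp=[
    [0,0,0],
    [0,0,0],
    [0,0,0],
  ],
  rot=[
    [0,0,0],
    [0,0,0],
    [0,0,0],
  ],
  grip=[1,1,1],
)

```text
t: 15.38
tcp_pos: [0.6139, -0.0247, 0.0825]
ee_rot: [[-0.228, 0.974, 0.001], [0.974, 0.228, -0.0], [-0.001, 0.001, -1.0]]
contact_force: [1.1, 0.3, 0.1]
finger_gap: 1.002
grasp_force: 0.0
```

>>> send_rows(
  dp=[
    [0,0,-0.08],
    [0,0,-0.2],
    [0,0,-0.4],
    [0,0,-0.6],
    [0,0,-0.75],
  ],
  rot=[
    [0,0,0],
    [0,0,0],
    [0,0,0],
    [0,0,0],
    [0,0,0],
  ],
  grip=[1,1,1,1,1],
)

```text
t: 16.0
tcp_pos: [0.6139, -0.0246, 0.2358]
ee_rot: [[-0.228, 0.974, 0.004], [0.974, 0.228, -0.001], [-0.001, 0.004, -1.0]]
contact_force: [0.2, -0.6, -0.2]
finger_gap: 0.998
grasp_force: 0.0
```

>>> send_rows(
  dp=[
    [0,0,0],
    [0,0,0],
    [0,0,0],
    [0,0,0],
  ],
  rot=[
    [0,0,0],
    [0,0,0],
    [0,0,0],
    [0,0,0],
  ],
  grip=[1,1,1,1],
)

```text
t: 16.5
tcp_pos: [0.6136, -0.0246, 0.2317]
ee_rot: [[-0.228, 0.974, -0.0], [0.974, 0.228, -0.0], [-0.0, -0.0, -1.0]]
contact_force: [0.4, 0.2, 1.1]
finger_gap: 0.999
grasp_force: 0.0
```

```bash
python3 -c "
from h import *
s=status.read_state(); print(s['t'],s['tcp_pos'],s['contact_force'])
e=R.from_euler('z',13.2,degrees=True).as_matrix()
p,d=grab_frame('side'); l=(cloud('side',d).reshape(-1,3)-[.613,-.0255,0])@e
q=l[(abs(l[:,0])<.03)&(abs(l[:,1])<.04)&(l[:,2]>.128)&(l[:,2]<.145)]
print(len(q),np.median(q[:,2]),rect(q[:,:2]))
cv2.imwrite('pics/s5.png',p)"
```

```text
16.5 [ 0.61357815 -0.02455617  0.23174914] [0.36647895 0.21455311 1.13960808]
214 0.13557963993993938 (array([ 0.0002, -0.0004]), array([0.0402, 0.03  ]), 89.4)
```

View pics/s5.png

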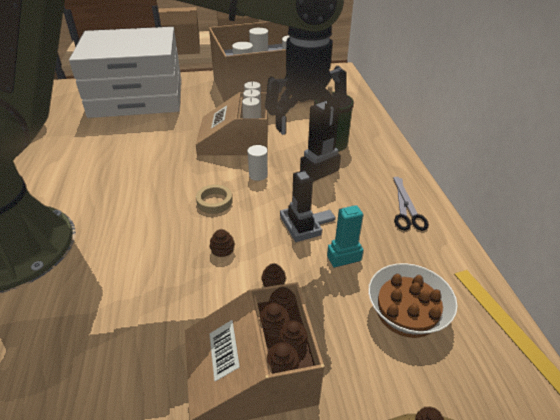

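The scanner stands upright in its rest at (301,205), within 1 mm of the middle. Its top is at 135 mm, the gripper is clear and the bystanders haven't moved.

```bash
python3 -c "
from station import manip
print(manip.job_done())"
```

```text
the job is handed in; nothing more can be done
None
```

I held the scanner steady on the candle carton's label for about 2 s, then set it back upright in its rest, released it and handed the job in at about 16.5 s; no verdict was returned.

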